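# Wedge the rocking carving bench

### The arm

A 6-joint arm with a two-finger parallel gripper is mounted at the origin on the work surface. World frame = base frame: x ahead of the robot, y to its left, z up, the work surface at z = 0. Lengths are in mm, angles in degrees, forces in N, time in s.
With the tool pointing down it reaches from about 350 to 875 mm from the base axis. Payload 4.2 kg.
Tool frame: the origin (TCP) lies at the centre of the arm's flange, where the gripper is bolted on; the fingertips stand 182 mm ahead of it and the grasp point (between the pads) lies 164 mm ahead of it (robot.nose_length is the distance from the TCP to the fingertips, in mm); z points along the fingers, y is the line along which they close (so a half turn about z gives the same grasp; the last joint's range is limited). The gripper opens to 87 mm and grips with 3 to 60 N. Pads are 19 mm wide; open, the fingers measure 117 mm over their backs; the gripper's body (75 mm by 190 mm) begins 51 mm behind the grasp point.
Start: joints at [83.056, 22.042, 0.453, 0, -68.411, -14.817], TCP at [231.676, 580.453, 404.75] pointing down, gripper open.
Joint ranges: [-179.83, 179.83], [-69.29, 118.12], [-61.27, 80.66], [-181.25, 117.63], [-171.15, -9.14], [-177.46, 177.46]. Speed limits (degrees/s): [159.86, 159.86, 180, 180, 180, 180].

### API

Orientations are given as [roll, pitch, yaw] about the fixed x, y, z axes, in that order (R = Rz(yaw) Ry(pitch) Rx(roll)).
In Python, from station import robot gives the robot as it stands.
- The arm moves only by the tool send_rows, never from a script. Its argument "motion" is one flat list of numbers, 7 for each row, row after row: the gripper command: -1 is shut, 1 is fully open, values between are in proportion, then the shift along the tool's x, y, z in m, then the turn, a rotation vector about the tool's x, y, z in degrees. A call has exactly 5 rows; each row is the pose to reach, as a shift and turn from the pose commanded when the call began, along the tool's axes at that moment; what a row does not reach only later rows make up. A row lasts 1/8 s, in which the tool goes at most 62.5 mm and 10.7 degrees, less where a joint would pass 70% of its speed; a pose out of reach is approached as far as the arm can. A call with a gripper value outside its range is refused whole. The fingers move at their own pace and stop on an object; the grip force is fixed at half the most. Time passes only in rows, so rows that repeat a pose let the fingers close, or fill a call up. It gives the time, the measured TCP pose, the force, the opening and the grip force at its end, in the units of the state.
- robot.get_obs(): the state, without advancing time (a new reading comes with each control period).
- robot.grab_frame(name): name is "scene" or "top" or "wrist"; returns a dict with "image" (384x512x3 uint8, blue, green, red), "z_map" (384x512 float32, mm along the optical axis (not along the pixel's ray), 0 where there is no reading), "mtx" (3x3 intrinsics, pixels), "R" (3x3) and "t" (3): a world point X has camera coordinates R X + t. Camera axes: x right, y down, z forward; pixel columns grow to the right and rows downward; lengths in mm; the calibration is good to about 2 mm. A picture is of the moment at which its call begins.
- robot.hand_in(): hands the job in; it is judged then, once.
The state is a dict: "clock": time; "qpos": joint angles; "joint_vel": joint speeds; "effort": joint torques, N m; "ee_pos": TCP position; "ee_rot": TCP orientation; "ft_force": force on the tool from outside, world axes, zero at the start; "moment": the same for the moment, N m; "finger_gap": finger opening in mm; "grasp_force": force on a finger pad.
Only numpy, scipy, OpenCV 4.12 (cv2) and the standard library are available. Lean on these libraries where they do the work, as an engineer would, in place of code of your own. Each camera call takes 0.05 s, during which the arm holds its last target. There are 200 camera calls.

### The job

The little carving bench rocks because its far right leg is too short. Push the tapered wedge, thin end first, under that leg until the bench stands level and no longer rocks, then press down on the bench top above the short leg to show that it stands firm, and leave it so. Push and press only: do not lift the wedge or the bench, do not shove the bench from its place, and leave the other things on the worktable where they are.

Things in the scene. Friction and masses are not known exactly. Their poses are not given: they have to be found in the camera images.
- bench: Small loose wooden carving bench, 2 kg: slab 220 x 300 x 32 mm, top 112 mm up, on four 45 mm square legs centred at x = +-80, y = +-115 mm. A vise sticks out of its left end to y = +220 mm; a dark guitar neck blank is held on top (x -86 to -34 mm, 60 mm high) by a holdfast (x = 30, y = 50 mm, 60 mm high). Origin: under the slab's centre, at foot level; x across it, y along it (300 mm), z up.
- short_foot (a point): Centre of the 45 x 45 mm underside of the short leg, at bench x = +80, y = -115 mm: the far right leg seen from the robot. It is 4 to 8 mm short, differing from run to run; its height above the worktable (z = 0) is the gap to fill. At rest the bench stands level on the three sound legs with this foot in the air. Axes as the bench's.
- corner (a point): Point on the slab's top face straight above the short leg (bench x = +80, y = -115, z = 112 mm): where to press. The slab's edges lie 30 mm off in +x and 35 mm in -y; the top is clear for 100 mm around it. Before wedging, 2 to 3 N down here rocks the bench, and the point sinks until the foot meets the worktable.
- wedge: Pale hardwood wedge, 130 x 40 mm, 2 mm thick at the tip rising evenly to 17 mm at the butt, 45 g, lying flat right of the bench (-y side), roughly pointing at the short leg. Origin: centre of underside; x to the tip (tip x = +65, butt face x = -65 mm), z up. It slides with well under 1 N; once it bears on the foot the push rises steeply, to about 10 N, where the whole bench starts to slide.
- wedge_tip (a point): Middle of the wedge's thin end, at the level of its underside.
- wedge_face (a point): Centre of the wedge's sloping top face; its z axis is square to that face, its x axis runs down the slope to the tip.
- glue_jar: Whitish round jar with a grey cap, 58 mm across, 62 mm high, standing. Bystander. Origin: centre of its underside.
- offcut: Pale flat wooden offcut of even thickness, 52 x 80 x 14 mm, lying. Bystander, no wedge. Origin: centre of its underside, y along it.
- plane: Steel hand plane 48 x 155 mm, 60 mm high. Bystander. Origin: centre of its sole, y along it.
- mallet: Round wooden carver's mallet standing on its head, 86 mm across, 217 mm high. Bystander. Origin: centre of its underside.
Mind the look-alikes: they are no part of the job. Leave any green or grey look-alike of the wedge alone.

How it is judged (in metres and radians):
On the way, in this order (a step that is already met when the one before it is completed fails the run):
1. the wedge's thin end is under the short leg (x of short_foot in the frame of wedge between -0.06 and 0.08 m and y of short_foot in the frame of wedge between -0.035 and 0.035 m and angle between wedge's own z axis and vertical below 0.1 rad), for 0.05 s.
2. the fingers press down over the short leg with 5 N or more, the load goes into the wedge, and the bench stays level within 0.008 rad (1 mm at that corner) (contact force between the fingers and bench above 5 N and contact force between wedge and bench above 2 N and contact force between the fingers and wedge below 0.5 N and angle between bench's own z axis and vertical below 0.008 rad and height (world z) of the grasp point above 0.112 m and horizontal distance between the grasp point and corner below 0.05 m), for 0.2 s.
At the end, for the whole second after the job is handed in: The bench stands level within 0.008 rad (about half a degree) with the wedge's slope snug under the short leg (within about 1 mm), after standing a press of 5 N over that leg without rocking; bench and wedge at rest; the bench within 20 mm of where it stood and the bystanders within 30 mm (angle between bench's own z axis and vertical below 0.008 rad and x of short_foot in the frame of wedge between -0.06 and 0.08 m and y of short_foot in the frame of wedge between -0.035 and 0.035 m and z of short_foot in the frame of wedge_face below 0.0048 m and linear speed of each of bench, wedge below 0.01 m/s); the robot touches nothing.
It fails at once if the wedge is lifted off the worktable (height (world z) of wedge above 0.012 m).
It fails at once if the bench is lifted (height (world z) of bench above 0.012 m).
It fails at once if the bench is shoved more than 20 mm from its place (distance of bench from where it was at the start of the episode above 0.02 m).
It fails at once if a bystander is moved more than 30 mm (distance of any of glue_jar, offcut, plane, mallet from where it was at the start of the episode above 0.03 m).
It also fails if it takes over 54 s, if anything falls off the work surface, if the arm or the gripper's body presses on something with over 40 N, if the wrist force passes 120 N, or if a joint passes its speed limit or range.

## Working session

There is one attempt and no reset: what is moved stays moved. The work goes in short steps, Python scripts to look and compute and a tool call to move; the robot and the scene stay as the last step left them, time stands still between calls to the robot, and variables do not carry over. Pictures are saved under pics/ and viewed, at most 10 in all, crops included, and the job is handed in when it is done.

Besides the shell and the picture viewer there is one more tool, called by a JSON object that holds its "op" and its "data". send_rows: Moves the arm, as the interface text tells. Its arguments: {"type":"object","properties":{"motion":{"type":"array","items":{"type":"number"}}},"required":["motion"]}

```bash
mkdir -p pics
cat > h.py <<'E'
import numpy as np,cv2
from station import robot
def pts(f):
    z=f["z_map"].astype(float);K=f["mtx"];v,u=np.indices(z.shape)
    c=np.stack([(u-K[0,2])/K[0,0]*z,(v-K[1,2])/K[1,1]*z,z],-1)
    return (c-np.array(f["t"]).ravel())@np.array(f["R"])
E
python3 - <<'E'
from h import *
o=robot.get_obs();print({k:np.round(v,2) for k,v in o.items()})
for n in("top","scene"):
    f=robot.grab_frame(n);cv2.imwrite(f"pics/{n}0.png",f["image"]);np.savez(f"{n}0.npz",P=pts(f),z=f["z_map"],im=f["image"],K=f["mtx"],R=f["R"],t=f["t"])
    print(n,np.round(-np.array(f["R"]).T@np.array(f["t"]).ravel()))
E
```

```text
{'clock': np.float64(0.0), 'qpos': array([ 8.305e+01,  2.209e+01,  3.800e-01, -3.000e-02, -6.841e+01,
       -1.482e+01]), 'joint_vel': array([ 0.03, -0.03, -0.08,  0.04,  0.01,  0.08]), 'effort': array([-0.000e+00, -3.907e+01,  1.874e+01,  4.220e+00,  1.000e-02,
       -0.000e+00]), 'ee_pos': array([231.61, 580.28, 403.66]), 'ee_rot': array([179.88,  -0.  , -21.77]), 'ft_force': array([ 0.11,  0.42, -0.24]), 'moment': array([-0.01, -0.05, -0.02]), 'grasp_force': np.float64(0.0), 'finger_gap': np.float64(86.91)}
top [ 510.   59. 1207.]
scene [1539. -241.  791.]
```

View pics/top0.png

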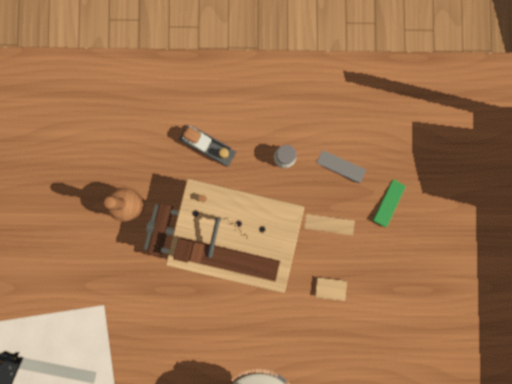

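View pics/scene0.png

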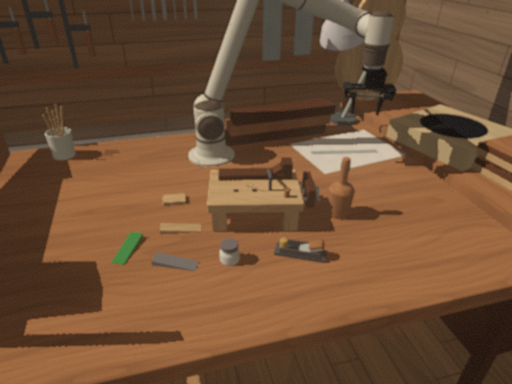

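The top view shows four wedge-like candidates:
- pale tapered strip at (330,224)
- pale block, the offcut, at (331,289)
- grey strip at (341,166)
- green strip at (389,203)

I choose the pale strip at (330,224). It points at the bench's far right corner, which is near (303,207). Next I'll measure it and check a close crop.

Run:
```python
from h import *
d=np.load("top0.npz");im=d["im"];P=d["P"];K,R,t=d["K"],d["R"],d["t"].ravel()
def ray(u,v,h):
    q=R.T@np.linalg.solve(K,np.array([u,v,1.]));c=-R.T@t
    return (c+q*(h-c[2])/q[2])
hsv=cv2.cvtColor(im,cv2.COLOR_BGR2HSV)
for u,v in[(330,224),(331,289),(250,215),(320,260),(285,215)]:print((u,v),hsv[v,u],P[v,u].round(1))
# height in wedge along row
for u in range(302,360,4):print(u,P[int(218+(u-305)*.18)+6,u].round(1))
m=cv2.inRange(hsv,(10,60,130),(28,150,255))
n,l,s,c=cv2.connectedComponentsWithStats(m)
for i in range(1,n):
    if s[i,4]<150 or s[i,1]<100:continue
    cn=max(cv2.findContours((l==i).astype(np.uint8),0,2)[0],key=cv2.contourArea)
    h=112 if s[i,4]>3000 else 8
    w=np.array([ray(*p[0],h)[:2] for p in cn],np.float32)
    r=cv2.minAreaRect(w);print(s[i],np.round(r[0],1),np.round(r[1],1),r[2]);print(cv2.boxPoints(r).round(1).tolist())
a=cv2.resize(im[170:310,160:370],None,fx=3.8,fy=3.8,interpolation=2);cv2.imwrite("pics/crop0.png",a)
```

```text
(330, 224) [ 17 106 203] [ 495.4 -193.6    8. ]
(331, 289) [ 17 105 214] [ 321.7 -193.    17.2]
(250, 215) [ 17 102 215] [518.6  27.4 112.4]
(320, 260) [ 13 140 182] [ 397.2 -167.2   -0.4]
(285, 215) [ 17 101 217] [518.8 -59.4 113.1]
302 [ 497.9 -118.4   -0.6]
306 [ 495.2 -128.7    3.8]
310 [ 4.952e+02 -1.403e+02 -1.000e-01]
314 [ 492.5 -150.8    2.2]
318 [ 489.9 -161.1    5.9]
322 [ 487.2 -171.5    8.6]
326 [ 487.2 -182.4    8.7]
330 [ 484.5 -193.4    8.4]
334 [ 481.9 -204.     9.9]
338 [ 482.1 -213.2   17.5]
342 [ 479.3 -224.5   15.4]
346 [ 476.6 -235.9   13.4]
350 [ 473.9 -247.    12.3]
354 [ 473.4 -261.9   -2.5]
358 [ 470.6 -274.2   -7. ]
[198 216  17  28 354] [480.  143.2] [72.8 43.2] 0.36613190174102783
[[443.5, 164.60000610351562], [443.70001220703125, 121.4000015258789], [516.5999755859375, 121.9000015258789], [516.2999877929688, 165.0]]
```

View pics/crop0.png

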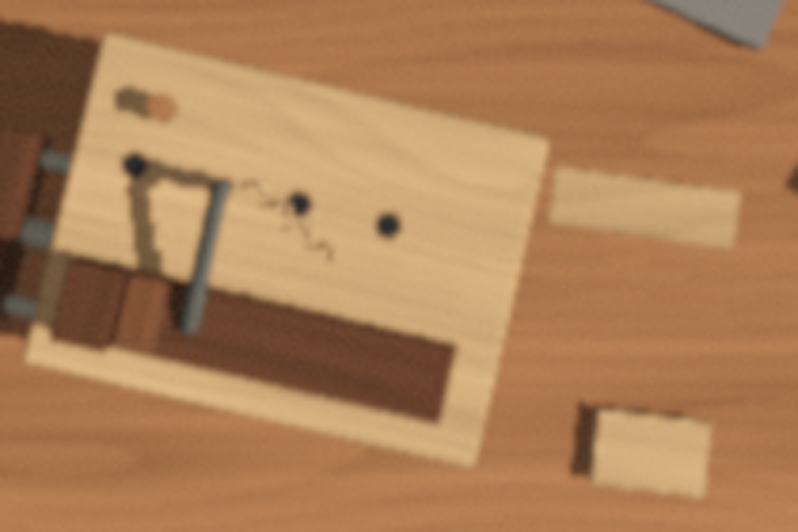

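The crop confirms it: the pale tapered wedge spans crop (550–740, 165–247), with the slab's far right corner at crop (548,140). The offcut, with a shadow on its side, is separate at (652,453). Now I'll refine the mask.

Run:
```python
from h import *
d=np.load("top0.npz");im=d["im"];K,R,t=d["K"],d["R"],d["t"].ravel()
def ray(u,v,h):
    q=R.T@np.linalg.solve(K,np.array([u,v,1.]));c=-R.T@t
    return (c+q*(h-c[2])/q[2])
hsv=cv2.cvtColor(im,cv2.COLOR_BGR2HSV)
m=((hsv[...,1]<122)&(hsv[...,1]>70)&(hsv[...,2]>170)).astype(np.uint8)
n,l,s,c=cv2.connectedComponentsWithStats(m)
for i in range(1,n):
    if s[i,4]<200 or s[i,1]<150 or s[i,0]<150:continue
    cn=max(cv2.findContours((l==i).astype(np.uint8),0,1)[0],key=cv2.contourArea)
    h=112 if s[i,4]>3000 else 9
    w=np.array([ray(*p[0],h)[:2] for p in cn],np.float32)
    r=cv2.minAreaRect(w);print(s[i],np.round(r[0],1),np.round(r[1],1),r[2]);print(cv2.boxPoints(r).round(1).tolist())
for h,L in((112,[(304.2,206.8),(187.6,179.2),(167.1,264.7),(284.2,292.4)]),(9,[(305.5,213.4),(304.5,228.4),(354.7,220),(353.4,235)])):
    for p in L:print(p,ray(*p,h).round(1))
```

```text
[ 167  179  137  114 7485] [468.5  62.8] [299.5 220.3] 76.79328155517578
[[327.0, -57.79999923706055], [541.5, -108.0999984741211], [609.9000244140625, 183.39999389648438], [395.3999938964844, 233.6999969482422]]
[305 214  50  21 726] [ 495.1 -191.5] [132.9  40.8] 81.76871490478516
[[465.3999938964844, -254.39999389648438], [505.79998779296875, -260.20001220703125], [524.7999877929688, -128.60000610351562], [484.5, -122.80000305175781]]
[199 217  16  26 283] [480.3 147.1] [41.2 63.9] 76.30908966064453
[[444.3999938964844, 134.60000610351562], [506.3999938964844, 119.5], [516.2000122070312, 159.60000610351562], [454.1000061035156, 174.6999969482422]]
[316 278  31  23 588] [ 320.7 -195.2] [79.6 53.5] 83.84788513183594
[[289.8999938964844, -231.89999389648438], [343.0, -237.60000610351562], [351.5, -158.5], [298.3999938964844, -152.6999969482422]]
(304.2, 206.8) [ 539.3 -107.5  112. ]
(187.6, 179.2) [606.9 182.4 112. ]
(167.1, 264.7) [396.4 230.4 112. ]
(284.2, 292.4) [328.7 -57.1 112. ]
(305.5, 213.4) [ 524.1 -126.6    9. ]
(304.5, 228.4) [ 483.4 -123.7    9. ]
(354.7, 220) [ 506.4 -261.1    9. ]
(353.4, 235) [ 465.7 -257.1    9. ]
```

```bash
cat >> h.py <<'E'
import json,sys
from scipy.spatial.transform import Rotation as Ro
def plan(tg,yaw,g,steps=5):
    """rows from the stored commanded pose straight to world target tg (mm), yaw; steps rows moving, rest hold"""
    c=json.load(open("c.json"));R0=Ro.from_euler("xyz",[180,0,c["yaw"]],degrees=True)
    d=R0.inv().apply(np.array(tg)-c["p"])/1000;w=-(yaw-c["yaw"])
    L=[]
    for i in range(1,6):
        s=min(i/steps,1);L+=[g,*[round(float(x)*s,4) for x in d],0,0,round(w*s,2)]
    json.dump({"p":list(tg),"yaw":yaw},open("c.json","w"));print(L,"mm/row",np.linalg.norm(d)*1000/steps,"deg/row",w/steps)
E
echo '{"p":[231.676,580.453,404.75],"yaw":-21.76}'>c.json
python3 - <<'E'
from h import *
plan((370,310,440),-61,-.54)
plan((470,20,440),-100.3,-.54)
plan((481.5,-279,400),-100.3,-.54)
plan((481.5,-279,190),-100.3,-.54,4)
E
```

```text
[-0.54, 0.0457, 0.04, -0.007, 0, 0, 7.85, -0.54, 0.0915, 0.08, -0.0141, 0, 0, 15.7, -0.54, 0.1372, 0.1199, -0.0211, 0, 0, 23.54, -0.54, 0.183, 0.1599, -0.0282, 0, 0, 31.39, -0.54, 0.2287, 0.1999, -0.0352, 0, 0, 39.24] mm/row 61.16237951061093 deg/row 7.847999999999999
[-0.54, 0.0604, 0.0106, 0.0, 0, 0, 7.86, -0.54, 0.1208, 0.0213, 0.0, 0, 0, 15.72, -0.54, 0.1813, 0.0319, 0.0, 0, 0, 23.58, -0.54, 0.2417, 0.0425, 0.0, 0, 0, 31.44, -0.54, 0.3021, 0.0531, 0.0, 0, 0, 39.3] mm/row 61.35144660071187 deg/row 7.859999999999999
[-0.54, 0.0584, -0.013, 0.008, 0, 0, -0.0, -0.54, 0.1169, -0.0259, 0.016, 0, 0, -0.0, -0.54, 0.1753, -0.0389, 0.024, 0, 0, -0.0, -0.54, 0.2337, -0.0518, 0.032, 0, 0, -0.0, -0.54, 0.2921, -0.0648, 0.04, 0, 0, -0.0] mm/row 60.37656830261223 deg/row -0.0
[-0.54, 0.0, -0.0, 0.0525, 0, 0, -0.0, -0.54, 0.0, -0.0, 0.105, 0, 0, -0.0, -0.54, 0.0, -0.0, 0.1575, 0, 0, -0.0, -0.54, 0.0, -0.0, 0.21, 0, 0, -0.0, -0.54, 0.0, -0.0, 0.21, 0, 0, -0.0] mm/row 52.5 deg/row -0.0
```

{"op": "send_rows", "data": {"motion": [-0.54, 0.0457, 0.04, -0.007, 0, 0, 7.85, -0.54, 0.0915, 0.08, -0.0141, 0, 0, 15.7, -0.54, 0.1372, 0.1199, -0.0211, 0, 0, 23.54, -0.54, 0.183, 0.1599, -0.0282, 0, 0, 31.39, -0.54, 0.2287, 0.1999, -0.0352, 0, 0, 39.24]}}

```text
clock: 0.72
ee_pos: [370.3, 308.1, 440.0]
ee_rot: [180.0, -0.0, -61.2]
ft_force: [1.4, 0.4, -0.3]
finger_gap: 45.2
grasp_force: 0.0
```

{"op": "send_rows", "data": {"motion": [-0.54, 0.0604, 0.0106, 0.0, 0, 0, 7.86, -0.54, 0.1208, 0.0213, 0.0, 0, 0, 15.72, -0.54, 0.1813, 0.0319, 0.0, 0, 0, 23.58, -0.54, 0.2417, 0.0425, 0.0, 0, 0, 31.44, -0.54, 0.3021, 0.0531, 0.0, 0, 0, 39.3]}}

```text
clock: 1.35
ee_pos: [470.1, 18.1, 439.9]
ee_rot: [-180.0, 0.0, -100.5]
ft_force: [0.6, 1.0, 0.2]
finger_gap: 20.0
grasp_force: 0.0
```

{"op": "send_rows", "data": {"motion": [-0.54, 0.0584, -0.013, 0.008, 0, 0, 0, -0.54, 0.1169, -0.0259, 0.016, 0, 0, 0, -0.54, 0.1753, -0.0389, 0.024, 0, 0, 0, -0.54, 0.2337, -0.0518, 0.032, 0, 0, 0, -0.54, 0.2921, -0.0648, 0.04, 0, 0, 0]}}

```text
clock: 1.98
ee_pos: [481.2, -280.9, 399.4]
ee_rot: [180.0, 0.0, -100.3]
ft_force: [0.5, 0.2, 0.8]
finger_gap: 20.0
grasp_force: 0.0
```

Run:
```python
from h import *
f=robot.grab_frame("wrist");cv2.imwrite("pics/w1.png",f["image"]);np.savez("w1.npz",im=f["image"],K=f["mtx"],R=f["R"],t=f["t"],P=pts(f))
print(robot.get_obs()["ee_pos"])
K,R,t=f["mtx"],np.array(f["R"]),np.array(f["t"]).ravel()
def ray(u,v,h):
    q=R.T@np.linalg.solve(K,np.array([u,v,1.]));c=-R.T@t
    return (c+q*(h-c[2])/q[2])
hsv=cv2.cvtColor(f["image"],cv2.COLOR_BGR2HSV)
m=((hsv[...,1]<122)&(hsv[...,1]>70)&(hsv[...,2]>150)).astype(np.uint8)
n,l,s,c=cv2.connectedComponentsWithStats(m)
for i in range(1,n):
    if s[i,4]<1500:continue
    cn=max(cv2.findContours((l==i).astype(np.uint8),0,1)[0],key=cv2.contourArea)
    w=np.array([ray(*p[0],9)[:2] for p in cn],np.float32)
    r=cv2.minAreaRect(w);print(s[i],np.round(r[0],1),np.round(r[1],1),r[2]);print(cv2.boxPoints(r).round(1).tolist())
```

```text
[ 481.06942212 -285.97295567  397.65739197]
```

View pics/w1.png

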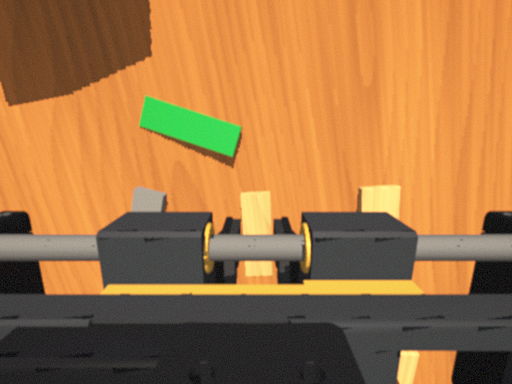

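The wrist view shows the wedge butt edge from (241,193) to (270,191), centred between the fingers. Green is at (190,128) and the offcut at (380,197).

Run:
```python
from h import *
d=np.load("w1.npz");K,R,t=d["K"],d["R"],d["t"].ravel()
def ray(u,v,h):
    q=R.T@np.linalg.solve(K,np.array([u,v,1.]));c=-R.T@t
    return (c+q*(h-c[2])/q[2])
for p in[(241,192.5),(270,191),(245,276),(272,274)]:print(p,ray(*p,17 if p[1]<200 else 3).round(1))
for p in [(147,96),(241,128),(234,157),(140,125)]:print("green",ray(*p,15).round(0))
print(robot.get_obs()["ee_pos"])
```

```text
(241, 192.5) [ 506.7 -261.7   17. ]
(270, 191) [ 468.1 -256.8   17. ]
(245, 276) [ 527.1 -130.8    3. ]
(272, 274) [ 486.6 -126.8    3. ]
green [ 598. -403.   15.]
green [ 491. -344.   15.]
green [ 507. -310.   15.]
green [ 616. -371.   15.]
[ 481.06942212 -285.97295567  397.65739197]
```

{"op": "send_rows", "data": {"motion": [-0.54, 0.0, 0.0, 0.04, 0, 0, 0, -0.54, 0.0, 0.0, 0.08, 0, 0, 0, -0.54, 0, 0, 0.11, 0, 0, 0, -0.54, 0, 0, 0.14, 0, 0, 0, -0.54, 0, 0, 0.15, 0, 0, 0]}}

```text
clock: 2.65
ee_pos: [480.8, -278.7, 247.8]
ee_rot: [179.7, 0.0, -100.3]
ft_force: [-0.8, -0.6, -0.1]
finger_gap: 19.9
grasp_force: 0.0
```

Run:
```python
from h import *
json.dump({"p":[481.5,-279,250],"yaw":-100.3},open("c.json","w"))
plan((482,-283,187.5),-100.3,-.54,3)
```

```text
[-0.54, 0.0013, -0.0004, 0.0208, 0, 0, -0.0, -0.54, 0.0026, -0.0008, 0.0417, 0, 0, -0.0, -0.54, 0.0038, -0.0012, 0.0625, 0, 0, -0.0, -0.54, 0.0038, -0.0012, 0.0625, 0, 0, -0.0, -0.54, 0.0038, -0.0012, 0.0625, 0, 0, -0.0] mm/row 20.876621693495654 deg/row -0.0
```

{"op": "send_rows", "data": {"motion": [-0.54, 0.0013, -0.0004, 0.0208, 0, 0, 0, -0.54, 0.0026, -0.0008, 0.0417, 0, 0, 0, -0.54, 0.0038, -0.0012, 0.0625, 0, 0, 0, -0.54, 0.0038, -0.0012, 0.0625, 0, 0, 0, -0.54, 0.0038, -0.0012, 0.0625, 0, 0, 0]}}

```text
clock: 3.28
ee_pos: [482.6, -283.0, 188.5]
ee_rot: [-179.9, -0.0, -100.3]
ft_force: [-0.2, 0.3, 0.6]
finger_gap: 20.0
grasp_force: 0.0
```

{"op": "send_rows", "data": {"motion": [-0.54, -0.005, 0, 0, 0, 0, 0, -0.54, -0.01, 0, 0, 0, 0, 0, -0.54, -0.015, 0, 0, 0, 0, 0, -0.54, -0.02, 0, 0, 0, 0, 0, -0.54, -0.025, 0, 0, 0, 0, 0]}}

```text
clock: 3.9
ee_pos: [486.6, -257.9, 187.5]
ee_rot: [-180.0, -0.0, -100.3]
ft_force: [-0.9, 0.1, -0.3]
finger_gap: 20.4
grasp_force: 0.2
```

{"op": "send_rows", "data": {"motion": [-0.54, -0.005, 0, 0, 0, 0, 0, -0.54, -0.01, 0, 0, 0, 0, 0, -0.54, -0.015, 0, 0, 0, 0, 0, -0.54, -0.02, 0, 0, 0, 0, 0, -0.54, -0.025, 0, 0, 0, 0, 0]}}

```text
clock: 4.53
ee_pos: [491.0, -233.4, 187.4]
ee_rot: [180.0, -0.0, -100.3]
ft_force: [0.7, -1.3, -0.0]
finger_gap: 19.7
grasp_force: 0.1
```

Run:
```python
from h import *
f=robot.grab_frame("top");g=robot.grab_frame("scene")
a=cv2.resize(f["image"][180:300,240:390],None,fx=4,fy=4,interpolation=2);b=cv2.resize(g["image"][150:280,130:330],None,fx=3,fy=3,interpolation=2)
cv2.imwrite("pics/c2.png",a);cv2.imwrite("pics/s2.png",b)
print(robot.get_obs()["ft_force"])
```

```text
[-0.85978554 -1.5424885  -0.46533901]
```

View pics/s2.png

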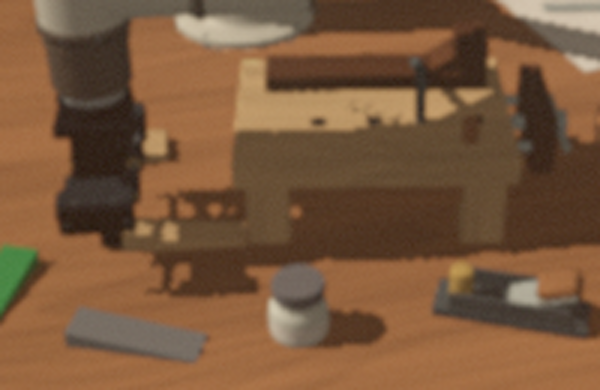

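The wedge's tip has just reached the short leg, at crop (247,235), aligned and flat. I'll continue slowly, watching the force.

{"op": "send_rows", "data": {"motion": [-0.54, -0.003, 0, 0, 0, 0, 0, -0.54, -0.006, 0, 0, 0, 0, 0, -0.54, -0.009, 0, 0, 0, 0, 0, -0.54, -0.012, 0, 0, 0, 0, 0, -0.54, -0.015, 0, 0, 0, 0, 0]}}

```text
clock: 5.25
ee_pos: [493.6, -218.7, 187.4]
ee_rot: [180.0, 0.0, -100.3]
ft_force: [0.3, 0.2, -0.4]
finger_gap: 19.9
grasp_force: 0.1
```

{"op": "send_rows", "data": {"motion": [-0.54, -0.001, 0, 0, 0, 0, 0, -0.54, -0.002, 0, 0, 0, 0, 0, -0.54, -0.003, 0, 0, 0, 0, 0, -0.54, -0.004, 0, 0, 0, 0, 0, -0.54, -0.005, 0, 0, 0, 0, 0]}}

```text
clock: 5.88
ee_pos: [494.5, -214.0, 187.4]
ee_rot: [180.0, -0.0, -100.3]
ft_force: [-0.0, -0.5, -0.7]
finger_gap: 20.0
grasp_force: 0.1
```

{"op": "send_rows", "data": {"motion": [-0.54, -0.001, 0, 0, 0, 0, 0, -0.54, -0.002, 0, 0, 0, 0, 0, -0.54, -0.003, 0, 0, 0, 0, 0, -0.54, -0.004, 0, 0, 0, 0, 0, -0.54, -0.004, 0, 0, 0, 0, 0]}}

```text
clock: 6.5
ee_pos: [495.3, -210.0, 187.5]
ee_rot: [-180.0, 0.0, -100.3]
ft_force: [0.5, 0.5, 0.3]
finger_gap: 20.0
grasp_force: 0.0
```

{"op": "send_rows", "data": {"motion": [-0.54, -0.001, 0, 0, 0, 0, 0, -0.54, -0.002, 0, 0, 0, 0, 0, -0.54, -0.003, 0, 0, 0, 0, 0, -0.54, -0.004, 0, 0, 0, 0, 0, -0.54, -0.004, 0, 0, 0, 0, 0]}}

```text
clock: 7.12
ee_pos: [495.8, -206.5, 187.5]
ee_rot: [180.0, -0.0, -100.3]
ft_force: [-1.2, -4.4, 0.3]
finger_gap: 20.2
grasp_force: 2.5
```

{"op": "send_rows", "data": {"motion": [-0.54, -0.001, 0, 0, 0, 0, 0, -0.54, -0.002, 0, 0, 0, 0, 0, -0.54, -0.003, 0, 0, 0, 0, 0, -0.54, -0.004, 0, 0, 0, 0, 0, -0.54, -0.004, 0, 0, 0, 0, 0]}}

```text
clock: 7.75
ee_pos: [496.7, -202.9, 187.5]
ee_rot: [-180.0, -0.0, -100.3]
ft_force: [-0.8, -6.8, -0.6]
finger_gap: 19.9
grasp_force: 3.4
```

{"op": "send_rows", "data": {"motion": [-0.54, -0.001, 0, 0, 0, 0, 0, -0.54, -0.002, 0, 0, 0, 0, 0, -0.54, -0.003, 0, 0, 0, 0, 0, -0.54, -0.004, 0, 0, 0, 0, 0, -0.54, -0.004, 0, 0, 0, 0, 0]}}

```text
clock: 8.38
ee_pos: [497.5, -199.0, 187.5]
ee_rot: [-180.0, -0.0, -100.3]
ft_force: [0.4, -7.4, -2.2]
finger_gap: 19.9
grasp_force: 3.6
```

Contact came at y≈-207. I'll check whether the bench slid or tilted before going on.

```bash
cat >> h.py <<'E'
def bench():
    a=np.load("top0.npz");f=robot.grab_frame("top");P0=a["P"];P=pts(f)
    hsv=cv2.cvtColor(a["im"],cv2.COLOR_BGR2HSV)
    m=(abs(P0[...,2]-112)<6)&(abs(P[...,2]-112)<6)&(hsv[...,1]<122)
    m[:,:160]=0;m[:,310:]=0
    ex=np.array([.9736,-.2284]);ey=np.array([.2284,.9736]);c=[468.3,62.5]
    x=(P0[m][:,:2]-c)@ex;y=(P0[m][:,:2]-c)@ey;dz=P[m][:,2]-P0[m][:,2]
    A=np.c_[x,y,np.ones_like(x)];k=np.linalg.lstsq(A,dz,rcond=None)[0];s=np.std(dz-A@k)
    print("tilt dz/dx,dz/dy mrad",k[:2]*1000,"dz",k[2],"n",len(x),"sd",s,"cornerdz",k@[80,-115,1],"se mrad",1e3*s/np.sqrt(len(x))/np.array([x.std(),y.std()]))
    g0,g1=[cv2.cvtColor(i,cv2.COLOR_BGR2GRAY)[175:297,164:310].astype(np.float32) for i in(a["im"],f["image"])]
    W=np.eye(2,3,dtype=np.float32)
    cc,W=cv2.findTransformECC(g0,g1,W,cv2.MOTION_EUCLIDEAN,(3,200,1e-6),None,5)
    p=W@[78-5,56,1]-[73,56];q=2.36;print("ecc",cc,"pix",p,"mm approx world dx,dy",-p[1]*q,-p[0]*q,"rot deg",np.degrees(np.arctan2(W[1,0],W[0,0])))
    return f
E
python3 -c "
from h import *
f=bench();print(robot.get_obs()['ft_force']);bench()"
```

```text
tilt dz/dx,dz/dy mrad [-0.13668517  0.12106391] dz 0.06942378289542378 n 5086 sd 2.827032474302117 cornerdz 0.044566619436615634 se mrad [0.6324486 0.6241637]
ecc 0.5193748680017913 pix [-2.5129547  -0.34595792] mm approx world dx,dy 0.8164606888964772 5.930573102533817 rot deg -0.54118043
[ 0.29668864 -7.86891401 -0.82834915]
tilt dz/dx,dz/dy mrad [ 0.56701907 -0.45202942] dz 0.026428576599993186 n 5104 sd 2.8609884640929346 cornerdz 0.12377348527343987 se mrad [0.63913574 0.63111955]
ecc 0.5199159777435982 pix [-2.50273769 -0.3418329 ] mm approx world dx,dy 0.8067256361991166 5.906460939049721 rot deg -0.54088247
```

The bench is level, within noise of about 1 mrad. It slid about 6 mm, under the 20 mm limit, and the wedge is snug. Now back off and go above the corner.

Run:
```python
from h import *
json.dump({"p":[497.4,-198.4,187.5],"yaw":-100.3},open("c.json","w"))
plan((492.4,-226,187.5),-100.3,-.54,5)
plan((492.4,-226,335),-100.3,-1,4)
plan((520,-64,335),-100.3,-1,4)
plan((520,-64,302),-100.3,-1,3)
```

```text
[-0.54, 0.0056, -0.0, -0.0, 0, 0, -0.0, -0.54, 0.0112, -0.0, -0.0, 0, 0, -0.0, -0.54, 0.0168, -0.0, -0.0, 0, 0, -0.0, -0.54, 0.0224, -0.0, -0.0, 0, 0, -0.0, -0.54, 0.028, -0.0, -0.0, 0, 0, -0.0] mm/row 5.609848482802365 deg/row -0.0
[-1, 0.0, 0.0, -0.0369, 0, 0, -0.0, -1, 0.0, 0.0, -0.0737, 0, 0, -0.0, -1, 0.0, 0.0, -0.1106, 0, 0, -0.0, -1, 0.0, 0.0, -0.1475, 0, 0, -0.0, -1, 0.0, 0.0, -0.1475, 0, 0, -0.0] mm/row 36.875 deg/row -0.0
[-1, -0.0411, 0.0005, 0.0, 0, 0, -0.0, -1, -0.0822, 0.0009, 0.0, 0, 0, -0.0, -1, -0.1232, 0.0014, 0.0, 0, 0, -0.0, -1, -0.1643, 0.0018, 0.0, 0, 0, -0.0, -1, -0.1643, 0.0018, 0.0, 0, 0, -0.0] mm/row 41.08357335967746 deg/row -0.0
[-1, 0.0, -0.0, 0.011, 0, 0, -0.0, -1, 0.0, -0.0, 0.022, 0, 0, -0.0, -1, 0.0, -0.0, 0.033, 0, 0, -0.0, -1, 0.0, -0.0, 0.033, 0, 0, -0.0, -1, 0.0, -0.0, 0.033, 0, 0, -0.0] mm/row 11.0 deg/row -0.0
```

{"op": "send_rows", "data": {"motion": [-0.54, 0.0056, 0, 0, 0, 0, 0, -0.54, 0.0112, 0, 0, 0, 0, 0, -0.54, 0.0168, 0, 0, 0, 0, 0, -0.54, 0.0224, 0, 0, 0, 0, 0, -0.54, 0.028, 0, 0, 0, 0, 0]}}

```text
clock: 9.1
ee_pos: [492.3, -226.2, 187.4]
ee_rot: [180.0, 0.0, -100.3]
ft_force: [0.0, -0.5, 0.1]
finger_gap: 19.8
grasp_force: 0.0
```

{"op": "send_rows", "data": {"motion": [-1, 0, 0, -0.0369, 0, 0, 0, -1, 0, 0, -0.0737, 0, 0, 0, -1, 0, 0, -0.1106, 0, 0, 0, -1, 0, 0, -0.1475, 0, 0, 0, -1, 0, 0, -0.1475, 0, 0, 0]}}

```text
clock: 9.72
ee_pos: [493.0, -226.2, 338.4]
ee_rot: [-179.6, -0.0, -100.3]
ft_force: [0.2, 0.3, 0.5]
finger_gap: 0.5
grasp_force: 0.0
```

{"op": "send_rows", "data": {"motion": [-1, -0.0411, 0.0005, 0, 0, 0, 0, -1, -0.0822, 0.0009, 0, 0, 0, 0, -1, -0.1232, 0.0014, 0, 0, 0, 0, -1, -0.1643, 0.0018, 0, 0, 0, 0, -1, -0.1643, 0.0018, 0, 0, 0, 0]}}

```text
clock: 10.35
ee_pos: [520.1, -61.9, 334.0]
ee_rot: [179.9, -0.0, -100.1]
ft_force: [-0.8, -0.5, 0.1]
finger_gap: 0.3
grasp_force: 0.0
```

{"op": "send_rows", "data": {"motion": [-1, 0, 0, 0.011, 0, 0, 0, -1, 0, 0, 0.022, 0, 0, 0, -1, 0, 0, 0.033, 0, 0, 0, -1, 0, 0, 0.033, 0, 0, 0, -1, 0, 0, 0.033, 0, 0, 0]}}

```text
clock: 10.98
ee_pos: [520.1, -64.1, 302.0]
ee_rot: [-180.0, -0.0, -100.3]
ft_force: [-0.4, 0.4, 0.3]
finger_gap: -0.2
grasp_force: 0.0
```

{"op": "send_rows", "data": {"motion": [-1, 0, 0, 0.001, 0, 0, 0, -1, 0, 0, 0.002, 0, 0, 0, -1, 0, 0, 0.003, 0, 0, 0, -1, 0, 0, 0.004, 0, 0, 0, -1, 0, 0, 0.005, 0, 0, 0]}}

```text
clock: 11.6
ee_pos: [520.0, -63.8, 296.9]
ee_rot: [-180.0, 0.0, -100.3]
ft_force: [0.0, -0.4, -0.1]
finger_gap: 0.3
grasp_force: 0.0
```

{"op": "send_rows", "data": {"motion": [-1, 0, 0, 0.0006, 0, 0, 0, -1, 0, 0, 0.0012, 0, 0, 0, -1, 0, 0, 0.0018, 0, 0, 0, -1, 0, 0, 0.0024, 0, 0, 0, -1, 0, 0, 0.003, 0, 0, 0]}}

```text
clock: 12.22
ee_pos: [520.0, -63.8, 294.7]
ee_rot: [-180.0, -0.0, -100.3]
ft_force: [-2.7, 1.0, 7.3]
finger_gap: 0.5
grasp_force: 3.7
```

{"op": "send_rows", "data": {"motion": [-1, 0, 0, 0.0002, 0, 0, 0, -1, 0, 0, 0.0004, 0, 0, 0, -1, 0, 0, 0.0006, 0, 0, 0, -1, 0, 0, 0.0006, 0, 0, 0, -1, 0, 0, 0.0006, 0, 0, 0]}}

```text
clock: 12.85
ee_pos: [519.9, -63.8, 294.7]
ee_rot: [-180.0, -0.0, -100.3]
ft_force: [-2.8, 0.5, 7.6]
finger_gap: 0.6
grasp_force: 4.0
```

{"op": "send_rows", "data": {"motion": [-1, 0, 0, 0.0004, 0, 0, 0, -1, 0, 0, 0.0008, 0, 0, 0, -1, 0, 0, 0.001, 0, 0, 0, -1, 0, 0, 0.001, 0, 0, 0, -1, 0, 0, 0.001, 0, 0, 0]}}

```text
clock: 13.48
ee_pos: [519.9, -63.8, 294.6]
ee_rot: [-179.9, -0.0, -100.2]
ft_force: [-5.5, 1.5, 14.2]
finger_gap: 0.1
grasp_force: 6.6
```

```bash
python3 -c "
from h import *
f=bench();print(robot.get_obs()['ft_force'])"
```

```text
tilt dz/dx,dz/dy mrad [ 0.76217336 -1.03525261] dz 0.09900197034664696 n 2597 sd 2.808140219674672 cornerdz 0.279029889013766 se mrad [0.71086458 0.55387322]
ecc 0.34595466618234866 pix [-3.50507139  0.31116391] mm approx world dx,dy -0.7343468313664198 8.271968472599983 rot deg -1.054494
[-5.51931702  1.37451673 13.51656221]
```

It stands firm under 14 N without sinking. Lift off straight up and check.

{"op": "send_rows", "data": {"motion": [-1, 0, 0, -0.002, 0, 0, 0, -1, 0, 0, -0.006, 0, 0, 0, -1, 0, 0, -0.02, 0, 0, 0, -1, 0, 0, -0.05, 0, 0, 0, -1, 0, 0, -0.09, 0, 0, 0]}}

```text
clock: 14.15
ee_pos: [519.9, -63.9, 383.1]
ee_rot: [179.9, -0.0, -100.3]
ft_force: [0.6, -0.9, 0.3]
finger_gap: 0.5
grasp_force: 0.0
```

{"op": "send_rows", "data": {"motion": [-1, 0.05, 0, -0.02, 0, 0, 0, -1, 0.1, 0, -0.04, 0, 0, 0, -1, 0.15, 0, -0.05, 0, 0, 0, -1, 0.2, 0, -0.06, 0, 0, 0, -1, 0.2, 0, -0.06, 0, 0, 0]}}

```text
clock: 14.78
ee_pos: [483.5, -263.4, 443.8]
ee_rot: [-179.9, -0.0, -100.6]
ft_force: [0.1, -0.3, -0.1]
finger_gap: 0.3
grasp_force: 0.0
```

```bash
python3 -c "
from h import *
f=bench();g=robot.grab_frame('scene');cv2.imwrite('pics/s3.png',cv2.resize(g['image'][150:280,130:330],None,fx=3,fy=3,interpolation=2));print(robot.get_obs()['ft_force'])"
```

```text
tilt dz/dx,dz/dy mrad [ 0.01067848 -0.40665998] dz 0.0645110667210699 n 7674 sd 2.8311271847772916 cornerdz 0.11213124347916137 se mrad [0.52942618 0.36928942]
ecc 0.6217044126746533 pix [-2.35976137  0.00359301] mm approx world dx,dy -0.00847950555384159 5.569036838412284 rot deg -0.70330524
[ 0.0357817  -0.00433526 -0.05879945]
```

View pics/s3.png

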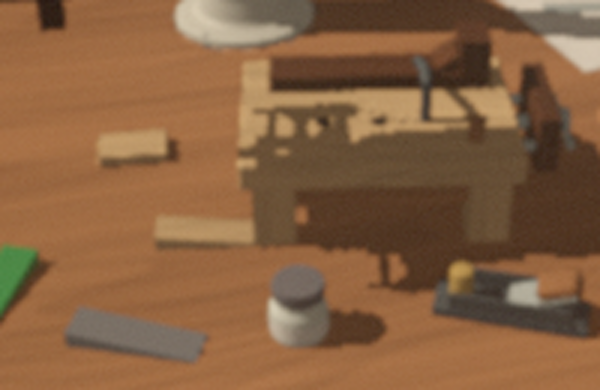

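The view shows the wedge under the short leg, with its butt at crop (157,232) and the leg at (275,215). The bench is level and the bystanders have not moved. The arm is clear, so I'm handing in.

```bash
python3 -c "
from station import robot
print(robot.hand_in())"
```

```text
the job is handed in; nothing more can be done
None
```

The wedge is snug under the short leg, the bench measured level and held firm under a 14 N press (it slid about 6 mm, under the 20 mm limit), and the job is handed in with no verdict returned.

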